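# Unlock and open the ball-latched hold-down arm

## Task

Open the hold-down arm of the checking fixture so that the ring gauge under it can be taken out: wind the handwheel anticlockwise (seen from above) until the collar of the lock slide rests against the grey housing, then pull the spring latch out sideways by its upright tab and, keeping it pulled, lift the arm up off the ball. Finish holding the arm raised by the gripper, the coupler at least 60 mm above its seated height, and do not let go; leave the ring gauge in its nest and do not shift the stamp, the gauge block or the marker beside the fixture.

Things in the scene. Friction and masses are not known exactly. Their poses are not given: they have to be found in the camera images.
- fixture: L-shaped aluminium fixture fixed to the bench. Origin at bench height, z up, plate 12 mm thick. In its frame (mm): ball stud (ball 30 across) at x -85, y 0; hinge pin of the arm along y at x 95, z 60; grey pinion housing 52 x 75, 66 high, centre x -85, y -162.5, its +y face (the stop) at y -125. Arm along x; handwheel on the -y side; latch tab on the +y side of the coupler.
- tongue: Hold-down arm, 0.3 to 0.65 kg; origin on its hinge pin, axes as the fixture's when seated. A 24 mm wide beam along its -x to the dark coupler (46 x 48 mm), which sits over the ball at x -180. Swings up about +y, at most 1.0 rad; falls back when let go. Tilt of its z axis = lift angle, 0 seated; at 0.35 rad the coupler is 60 mm up.
- coupler_top (a point): Middle of the coupler's top, 83.5 mm above the bench when the arm is seated on the ball.
- latch (a joint): Travel of the spring latch in m along the fixture's +y, away from the handwheel: 0 home (bolt under the ball's shoulder, blocks lifting), 0.016 fully out. The spring pushes it home with about 4 N at 0, 10 N fully out. The ball is clear from 0.010 on; keep it out until the arm has risen about 0.2 rad.
- latch_tab (a point): Middle of the top of the latch's upright black pull tab: 12 mm thick along the fixture's y, 26 mm wide along x, its upper 40 mm free all round; top 125 mm above the bench when seated. Moves with the latch and rides up and leans with the arm. Gripped across its thickness (along y), it can pivot between the fingers as the arm rises.
- lock_slide (a joint): Travel of the lock slide in m: starts at 0.001 to 0.014, its nose over the coupler's lug so the arm cannot rise; 0.040 when its collar touches the grey housing (the stop). Moves along the fixture's -y. Stays where it is left.
- wheel (a joint): Angle of the handwheel in rad, axis vertical, positive anticlockwise from above; coupled to the slide, 5.093 mm per rad, 7.854 rad at the stop. Turning it takes about 2 N at the crank grip.
- wheel_centre (a point): On the handwheel's axis, 77 mm above the bench, near the top of the 94 mm wheel rim. The rim is 10 mm thick, its top at 79 mm.
- crank_top (a point): Top centre of the upright black crank grip on the wheel rim: 20 mm in diameter, 38 mm tall, top 118 mm above the bench, 42 mm from the wheel's axis; at wheel angle 0 it stands on the fixture's +x side of the axis. It spins freely on its pin, so a gripper may hold it and go round without turning.
- ring_gauge: Loose steel ring gauge, 58 mm across, 18 mm high, in a nest of three pins under the arm; origin in the middle of its underside. Leave it there.
- inspect_stamp: Bystander: black stamp standing, 24 x 24 x 63 mm.
- gauge_block: Bystander: steel gauge block, 9 x 30 x 20 mm.
- marker: Bystander: black marker lying, 136 mm long.

How it is judged:
By the outcome, as a careful person would: the job done as asked, in the order asked, and still so for the second after the job is handed in, while the arm keeps its last pose, push and grip.
It also fails if it takes over 58 s, if anything falls off the work surface, if the arm or the gripper's body presses on something with over 40 N, if the wrist force passes 120 N, or if a joint passes its speed limit or range.

## Robot

A 6-joint arm with a two-finger parallel gripper is mounted at the origin on a cart in front of the work surface, level with it; the furniture and walls round the work are solid. World frame = base frame: x ahead of the robot, y to its left, z up, the work surface at z = 0. Lengths are in mm, angles in rad, forces in N, time in s.
With the tool pointing down it reaches from about 350 to 775 mm from the base axis. Payload 7.3 kg.
Tool frame: the origin (TCP) lies between the finger pads; the fingertips stand tcp_to_tips ahead of it and the grasp point (between the pads) lies 5 mm behind it (tcp_to_tips is the distance from the TCP to the fingertips, in mm); z points along the fingers, x is the direction in which the jaws open and shut, and the axes are right-handed (so a half turn about z gives the same grasp; the last joint's range is limited). The gripper opens to 92 mm and grips with 3 to 60 N. Pads are 19 mm wide; open, the fingers measure 130 mm over their backs; the gripper's body (75 mm by 190 mm) begins 47 mm behind the grasp point.
Start: joints at [-1.405, 0.342, 1.524, -0, 1.275, -0.146], TCP at [161.078, -499.697, 240.741] pointing down, gripper open.
Joint ranges: [-2.53, 2.53], [-0.77, 2.02], [0.04, 2.7], [-1, 4.14], [0.28, 2.66], [-3.11, 3.11]. Speed limits (rad/s): [2.57, 2.57, 3.14, 3.14, 3.14, 3.14].

## Interface

Orientations are given as [roll, pitch, yaw] about the fixed x, y, z axes, in that order (R = Rz(yaw) Ry(pitch) Rx(roll)).
In Python, from plant import * gives the robot as it stands.
- The arm moves only by the tool drive_tool, never from a script. Its argument "deltas" is a list of rows, each an object of numbers: "hand": the gripper's target within -1 to 1 (shut at 1, half-way at 0, fully open at -1); "tx", "ty", "tz": the shift along the tool's x, y, z each as a share of 4 cm, from -1 to 1; "wx", "wy", "wz": the turn, a rotation vector about the tool's x, y, z each as a share of 5 degrees, from -1 to 1. In form: [{"hand": .., "tx": .., "ty": .., "tz": .., "wx": .., "wy": .., "wz": ..}, ...]. A call has 1 to 20 rows; each row shifts and turns the commanded pose from where the row before left it, along the tool's axes as they then stand; what a row does not reach is not made up. A row lasts 1/12 s, in which the tool goes at most 41.7 mm and 7.16 degrees, less where a joint would pass 70% of its speed; a pose out of reach is approached as far as the arm can. A call with a number of a shift or a turn outside -1 to 1 is refused whole. A call with a gripper value outside its range is refused whole. The fingers move at their own pace and stop on an object; the grip force is fixed at half the most. Time passes only in rows, so rows that do not move let the fingers close. It gives the time, the measured TCP pose, the force and the opening at its end, in the units of the state.
- get_obs(): the state, without advancing time (a new reading comes with each control period).
- capture(name): name is "scene" or "top" or "wrist"; returns the picture (384x512x3 uint8, red, green, blue); there is no depth.
- camera_model(name): a dict with "fx", "fy", "cx", "cy" (pixels), "rvec" (rotation vector, rad) and "tvec" (3), from world to camera coordinates, as OpenCV has them. Camera axes: x right, y down, z forward; pixel columns grow to the right and rows downward; lengths in mm; the calibration is good to about 2 mm. A picture is of the moment at which its call begins: read the wrist's pose just before it. camera_model takes no time and is no camera call; for the wrist camera it gives the pose at the moment of the call.
- close_job(): hands the job in, once; it reports no verdict.
The state is a dict: "time": time; "joint_positions": joint angles; "dq": joint speeds; "tau": joint torques, N m; "tool_pos": TCP position; "tcp_rot": TCP orientation; "contact_force": force on the tool from outside, world axes, zero at the start; "moment": the same for the moment, N m; "grip_width": finger opening in mm.
Only numpy, scipy, OpenCV 4.12 (cv2) and the standard library are available. Lean on these libraries where they do the work, as an engineer would, in place of code of your own. Each camera call takes 0.05 s, during which the arm holds its last target.

## Working session

There is one attempt and no reset: what is moved stays moved. The work goes in short steps, Python scripts to look and compute and a tool call to move; the robot and the scene stay as the last step left them, time stands still between calls to the robot, and variables do not carry over. Pictures are saved under pics/ and viewed, and the job is handed in when it is done.

Besides the shell and the picture viewer there is one more tool, called after "Call:" as name(argument=value, ...) on one line, values as JSON. drive_tool: Moves the arm, as the interface text tells. Its arguments: {"type":"object","properties":{"deltas":{"type":"array","items":{"type":"object","properties":{"hand":{"type":"number"},"tx":{"type":"number"},"ty":{"type":"number"},"tz":{"type":"number"},"wx":{"type":"number"},"wy":{"type":"number"},"wz":{"type":"number"}}}}},"required":["deltas"]}

```bash
ls; mkdir -p pics
python3 - <<'E'
from plant import *
import cv2
print(get_obs())
for n in ("scene","top","wrist"):
    m=camera_model(n); print(n,m)
    cv2.imwrite(f"pics/{n}0.png",cv2.cvtColor(capture(n),cv2.COLOR_RGB2BGR))
E
```

```text
pics
{'time': 0.0, 'joint_positions': array([-1.40500921e+00,  3.42737026e-01,  1.52503383e+00, -1.28951725e-05,
        1.27539037e+00, -1.46025778e-01]), 'dq': array([ 9.81863336e-04,  2.21557104e-04,  5.68306878e-04,  5.51049734e-05,
       -5.51780970e-04,  2.77284830e-04]), 'tau': array([ 9.81946368e-05, -4.31250644e+01, -2.44217134e+01,  7.17149349e-02,
        5.58192213e-02, -9.92399123e-05]), 'tool_pos': array([ 161.00129672, -499.29204661,  240.03165512]), 'tcp_rot': array([-3.14137661e+00,  1.55366854e-03, -1.25897950e+00]), 'contact_force': array([-0.05954794, -0.32587763, -0.38877113]), 'moment': array([-0.02149556,  0.01088607,  0.0295791 ]), 'grip_width': 91.83628937774155}
scene {'fx': 465.3501683254778, 'fy': 465.3501683254778, 'cx': 260.3936649462187, 'cy': 185.10960687432814, 'rvec': array([ 2.23810356, -0.74714191,  0.29595016]), 'tvec': array([-533.2632863 ,  263.33192957,  742.42280084])}
top {'fx': 358.0137562284874, 'fy': 358.0137562284874, 'cx': 253.42955300911646, 'cy': 189.62623311987295, 'rvec': array([ 2.09908442, -2.15337833,  0.1760523 ]), 'tvec': array([-92.15542861, 618.0101978 , 858.21130725])}
wrist {'fx': 344.51292720954785, 'fy': 344.51292720954785, 'cx': 249.51752775731885, 'cy': 196.49814527685524, 'rvec': array([-2.35640742,  1.7161807 ,  0.23417087]), 'tvec': array([-523.19837106,  -33.88039846,  390.34237034])}
```

View pics/scene0.png

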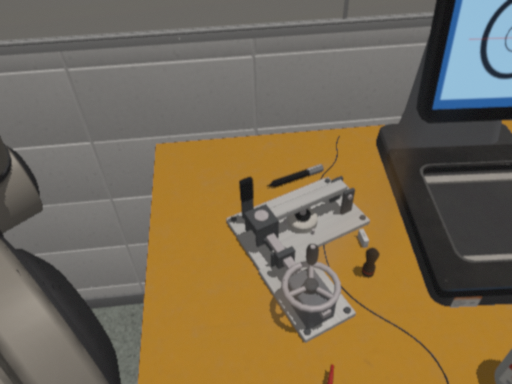

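View pics/top0.png

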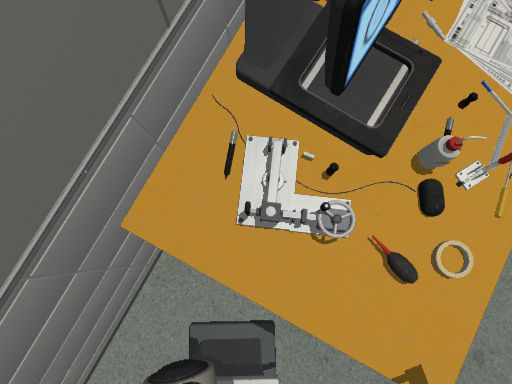

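View pics/wrist0.png

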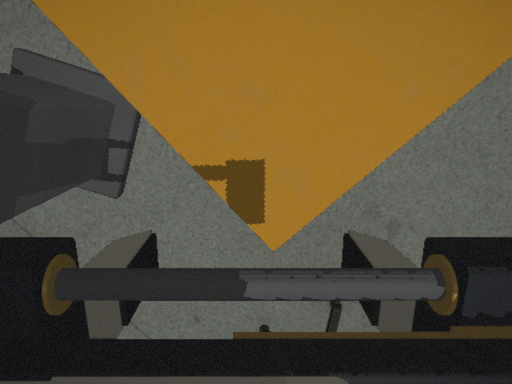

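The scene view shows the tab near (247,182), the coupler at (262,217), the wheel at (310,287) and the crank at (312,250). In the top view the wheel is near (335,219), the coupler near (270,212), and the marker lies at (230,155). I'll zoom in.

```bash
cat > h.py <<'E'
import numpy as np, cv2
from scipy.spatial.transform import Rotation as Ro
def ray(m,u,v):
    R=cv2.Rodrigues(np.array(m["rvec"]))[0]; t=np.array(m["tvec"])
    d=R.T@np.array([(u-m["cx"])/m["fx"],(v-m["cy"])/m["fy"],1.]); o=-R.T@t
    return o,d/np.linalg.norm(d)
def plane(m,u,v,z):
    o,d=ray(m,u,v); return o+d*(z-o[2])/d[2]
def proj(m,p):
    R=cv2.Rodrigues(np.array(m["rvec"]))[0]; c=R@np.array(p,float)+m["tvec"]
    return np.array([m["fx"]*c[0]/c[2]+m["cx"],m["fy"]*c[1]/c[2]+m["cy"]])
def tri(*rs):
    A=np.zeros((3,3));b=np.zeros(3)
    for o,d in rs:
        P=np.eye(3)-np.outer(d,d);A+=P;b+=P@o
    p=np.linalg.solve(A,b)
    return p,[np.linalg.norm((np.eye(3)-np.outer(d,d))@(p-o)) for o,d in rs]
def crop(src,dst,x0,y0,x1,y1,s):
    i=cv2.imread(src)[y0:y1,x0:x1]; cv2.imwrite(dst,cv2.resize(i,None,fx=s,fy=s,interpolation=cv2.INTER_CUBIC))
E
python3 - <<'E'
from h import *
crop("pics/scene0.png","pics/s_c.png",220,160,400,350,3.1)
crop("pics/top0.png","pics/t_c.png",215,120,375,250,5)
E
```

```text
(no output)
```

View pics/s_c.png

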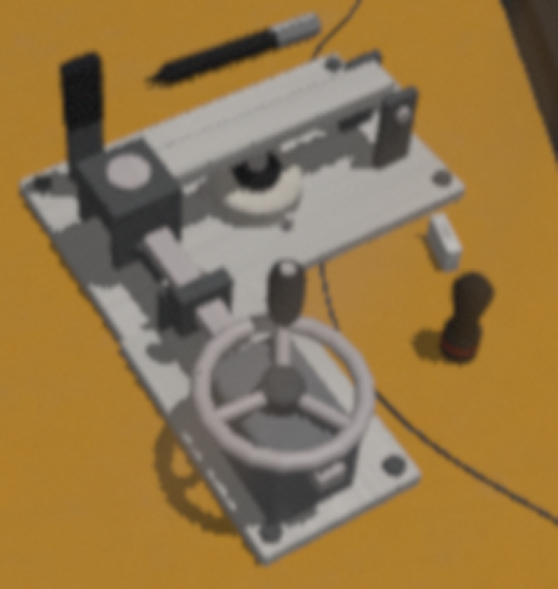

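View pics/t_c.png

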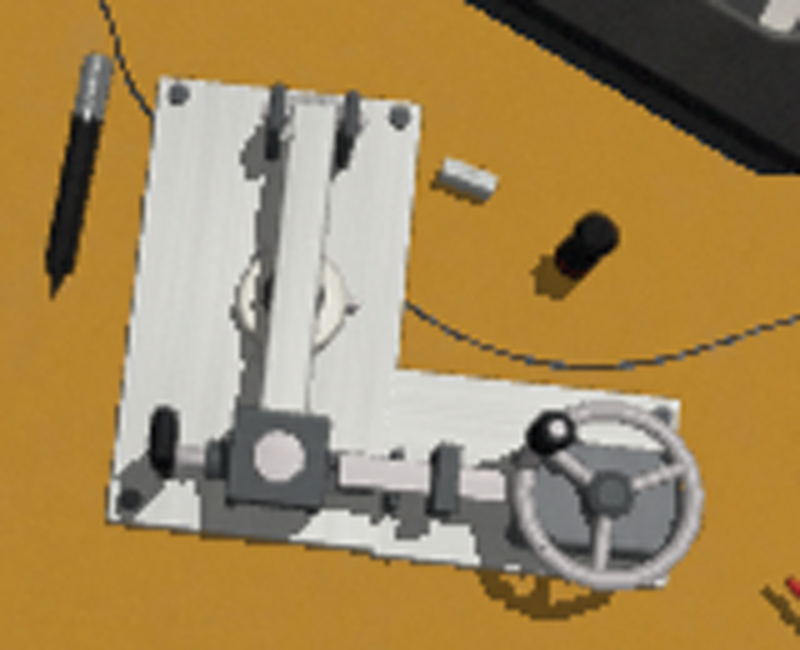

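```bash
cat > pts.py <<'E'
from plant import *
from h import *
S=camera_model("scene");T=camera_model("top")
fs=lambda x,y:(x/3.1+220-.34,y/3.1+160-.34)
ft=lambda x,y:(x/5+215-.4,y/5+120-.4)
print("cams",ray(S,0,0)[0],ray(T,0,0)[0])
P={}
for n,t,s in [("hub",(608,491),(284,384)),("crank",(554,430),(288,267)),("disc",(279,455),(127,171)),
  ("holeFL",(178,94),(333,63)),("holeFR",(399,117),(441,178)),("holeNL",(129,499),(42,184)),("holeWf",(660,412),(394,465)),("tab",(163,411),(81,57)),
  ("stamp",(597,232),(474,288)),("block",(468,180),(442,240))]:
    p,e=tri(ray(T,*ft(*t)),ray(S,*fs(*s)));P[n]=p;print(n,p.round(1),np.round(e,1))
a=P["holeFL"]-P["holeNL"];print("x dir",np.degrees(np.arctan2(a[1],a[0])))
for n,p in (("marker tip",(52,298)),("marker end",(98,55))): print(n,plane(T,*ft(*p),8))
E
python3 pts.py
```

```text
cams [ 228.74425916 -605.23375483  697.33293252] [ 457.52513716 -113.92763847  951.12939054]
hub [ 536.5 -309.3   71.4] [0.2 0.2]
crank [ 562.8 -276.9  113.8] [0.7 0.7]
disc [ 557.2 -148.    78.1] [0.8 0.8]
holeFL [ 766.  -102.3    9.2] [0.1 0.1]
holeFR [ 749.5 -222.6    8.1] [0.3 0.3]
holeNL [544.5 -71.1   6.8] [0.3 0.3]
holeWf [ 582.8 -353.5    6.2] [1.2 1.2]
tab [571.2 -91.  119.2] [4.5 4.5]
stamp [ 671.6 -316.4   52.3] [0.3 0.3]
block [ 713.4 -258.7    7.5] [0. 0.]
x dir -8.018049764770316
marker tip [653.94192582 -31.81733717   8.        ]
marker end [789.97932327 -58.67020089   8.        ]
```

```bash
python3 - <<'E'
import plant
print([ (k,getattr(plant,k)) for k in dir(plant) if not k.startswith('_')])
E
python3 - <<'E'
from plant import *
from h import *
print(get_obs()['time'])
m=camera_model("wrist");o=get_obs()
R=Ro.from_euler('xyz',o['tcp_rot']).as_matrix()
Rc=cv2.Rodrigues(np.array(m['rvec']))[0];c=-Rc.T@m['tvec']
print("cam pos in tool",R.T@(c-o['tool_pos']),"cam z in tool",R.T@Rc.T[:,2],"R",(R.T@Rc.T).round(3))
E
```

```text
[('Unreachable', <class 'plant.Unreachable'>), ('camera_model', <function make.<locals>.<lambda> at 0x7f985d470680>), ('capture', <function make.<locals>.drawn_camera at 0x7f985d4700e0>), ('close_job', <function connect.<locals>.done at 0x7f985d3e7740>), ('get_obs', <function make.<locals>.<lambda> at 0x7f985d4705e0>), ('tcp_to_tips', 14.0)]
0.15
cam pos in tool [  -1.21136667  -71.23209121 -144.53310585] cam z in tool [1.46848505e-04 2.66580757e-01 9.63812574e-01] R [[ 1.    -0.     0.   ]
 [ 0.     0.964  0.267]
 [-0.    -0.267  0.964]]
```

Call:
drive_tool(deltas=[{"hand":-1,"wz":0.854},{"hand":-1,"wz":0.854},{"hand":-1,"wz":0.854},{"hand":-1,"wz":0.854},{"hand":-1,"wz":0.854},{"hand":-1,"wz":0.854},{"hand":-1,"tx":-0.634,"ty":-0.624,"tz":-0.036},{"hand":-1,"tx":-0.634,"ty":-0.624,"tz":-0.036},{"hand":-1,"tx":-0.634,"ty":-0.624,"tz":-0.036},{"hand":-1,"tx":-0.634,"ty":-0.624,"tz":-0.036},{"hand":-1,"tx":-0.634,"ty":-0.624,"tz":-0.036},{"hand":-1,"tx":-0.634,"ty":-0.624,"tz":-0.036},{"hand":-1,"tx":-0.634,"ty":-0.624,"tz":-0.036},{"hand":-1,"tx":-0.634,"ty":-0.624,"tz":-0.036},{"hand":-1,"tx":-0.634,"ty":-0.624,"tz":-0.036},{"hand":-1,"tx":-0.634,"ty":-0.624,"tz":-0.036},{"hand":-1,"tx":-0.634,"ty":-0.624,"tz":-0.036},{"hand":-1,"tx":-0.634,"ty":-0.624,"tz":-0.036},{"hand":-1,"tx":-0.634,"ty":-0.624,"tz":-0.036},{"hand":-1,"tx":-0.634,"ty":-0.624,"tz":-0.036}])

```text
invalid input
```

Call:
drive_tool(deltas=[{"hand":-1},{"hand":-1},{"hand":-1}])

```text
invalid input
```

```bash
cat > shot.py <<'E'
import sys,pickle
from plant import *
from h import *
n,tag=sys.argv[1:3]
o=get_obs();m=camera_model(n);i=capture(n)
cv2.imwrite(f"pics/{tag}.png",cv2.cvtColor(i,cv2.COLOR_RGB2BGR));pickle.dump(m,open(f"{tag}.pkl","wb"))
print(o['time'],o['tool_pos'].round(1),o['tcp_rot'].round(4),o['contact_force'].round(1),o['grip_width'])
E
python3 shot.py wrist w1
```

```text
0.15 [ 161.  -499.4  240.2] [-3.1415e+00  1.1000e-03 -1.2589e+00] [ 0.9 -0.9 -0.4] 91.82196556498657
```

View pics/w1.png

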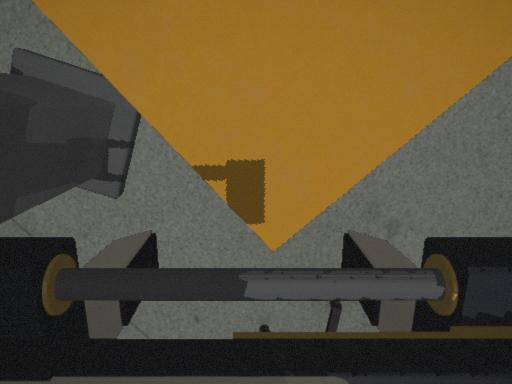

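The rows were refused, most likely because every key has to be present. I'll send full rows.

Call:
drive_tool(deltas=[{"hand":-1,"tx":0,"ty":0,"tz":0,"wx":0,"wy":0,"wz":0.854},{"hand":-1,"tx":0,"ty":0,"tz":0,"wx":0,"wy":0,"wz":0.854},{"hand":-1,"tx":0,"ty":0,"tz":0,"wx":0,"wy":0,"wz":0.854},{"hand":-1,"tx":0,"ty":0,"tz":0,"wx":0,"wy":0,"wz":0.854},{"hand":-1,"tx":0,"ty":0,"tz":0,"wx":0,"wy":0,"wz":0.854},{"hand":-1,"tx":0,"ty":0,"tz":0,"wx":0,"wy":0,"wz":0.854}])

```text
time: 0.7
tool_pos: [161.1, -499.6, 240.5]
tcp_rot: [3.141, 0.0, -1.71]
contact_force: [-0.2, 0.6, -0.4]
grip_width: 92.2
```

Call:
drive_tool(deltas=[{"hand":-1,"tx":-0.634,"ty":-0.624,"tz":-0.036,"wx":0,"wy":0,"wz":0},{"hand":-1,"tx":-0.634,"ty":-0.624,"tz":-0.036,"wx":0,"wy":0,"wz":0},{"hand":-1,"tx":-0.634,"ty":-0.624,"tz":-0.036,"wx":0,"wy":0,"wz":0},{"hand":-1,"tx":-0.634,"ty":-0.624,"tz":-0.036,"wx":0,"wy":0,"wz":0},{"hand":-1,"tx":-0.634,"ty":-0.624,"tz":-0.036,"wx":0,"wy":0,"wz":0},{"hand":-1,"tx":-0.634,"ty":-0.624,"tz":-0.036,"wx":0,"wy":0,"wz":0},{"hand":-1,"tx":-0.634,"ty":-0.624,"tz":-0.036,"wx":0,"wy":0,"wz":0},{"hand":-1,"tx":-0.634,"ty":-0.624,"tz":-0.036,"wx":0,"wy":0,"wz":0},{"hand":-1,"tx":-0.634,"ty":-0.624,"tz":-0.036,"wx":0,"wy":0,"wz":0},{"hand":-1,"tx":-0.634,"ty":-0.624,"tz":-0.036,"wx":0,"wy":0,"wz":0},{"hand":-1,"tx":-0.634,"ty":-0.624,"tz":-0.036,"wx":0,"wy":0,"wz":0},{"hand":-1,"tx":-0.634,"ty":-0.624,"tz":-0.036,"wx":0,"wy":0,"wz":0},{"hand":-1,"tx":-0.634,"ty":-0.624,"tz":-0.036,"wx":0,"wy":0,"wz":0},{"hand":-1,"tx":-0.634,"ty":-0.624,"tz":-0.036,"wx":0,"wy":0,"wz":0},{"hand":-1,"tx":0,"ty":0,"tz":0,"wx":0,"wy":0,"wz":0},{"hand":-1,"tx":0,"ty":0,"tz":0,"wx":0,"wy":0,"wz":0},{"hand":-1,"tx":0,"ty":0,"tz":0,"wx":0,"wy":0,"wz":0}])

```text
time: 2.12
tool_pos: [554.9, -195.0, 260.4]
tcp_rot: [3.14, -0.0, -1.706]
contact_force: [-0.0, 0.2, 0.4]
grip_width: 91.9
```

```bash
python3 shot.py wrist w1
```

```text
2.1167 [ 554.9 -195.   260.4] [ 3.1403e+00 -1.0000e-04 -1.7055e+00] [-0.   0.2  0.4] 91.85079010813475
```

View pics/w1.png

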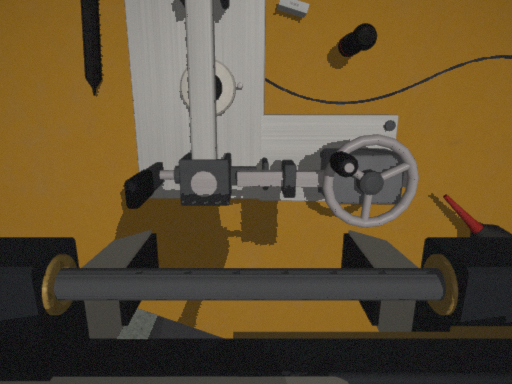

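The wrist view shows the tab at about (140,190), the coupler disc at (204,183), the hub at (370,182) and the crank top at (349,167). For a second baseline I'll shift 120 mm along -y.

Call:
drive_tool(deltas=[{"hand":-1,"tx":0.75,"ty":0,"tz":0,"wx":0,"wy":0,"wz":0},{"hand":-1,"tx":0.75,"ty":0,"tz":0,"wx":0,"wy":0,"wz":0},{"hand":-1,"tx":0.75,"ty":0,"tz":0,"wx":0,"wy":0,"wz":0},{"hand":-1,"tx":0.75,"ty":0,"tz":0,"wx":0,"wy":0,"wz":0},{"hand":-1,"tx":0,"ty":0,"tz":0,"wx":0,"wy":0,"wz":0},{"hand":-1,"tx":0,"ty":0,"tz":0,"wx":0,"wy":0,"wz":0}])

```text
time: 2.67
tool_pos: [537.3, -316.4, 260.6]
tcp_rot: [3.141, 0.0, -1.711]
contact_force: [0.8, -0.7, -0.2]
grip_width: 91.7
```

```bash
python3 shot.py wrist w2
python3 - <<'E'
from h import *
crop("pics/w1.png","pics/w1c.png",115,120,435,240,2.5)
a=cv2.imread("pics/w1c.png")
crop("pics/w2.png","pics/w2c.png",0,120,320,240,2.5)
b=cv2.imread("pics/w2c.png")
cv2.imwrite("pics/w12.png",np.vstack([a,b]))
E
```

```text
2.6667 [ 537.3 -316.4  260.6] [ 3.1409e+00  2.0000e-04 -1.7109e+00] [ 0.8 -0.7 -0.2] 91.74301852689948
```

View pics/w12.png

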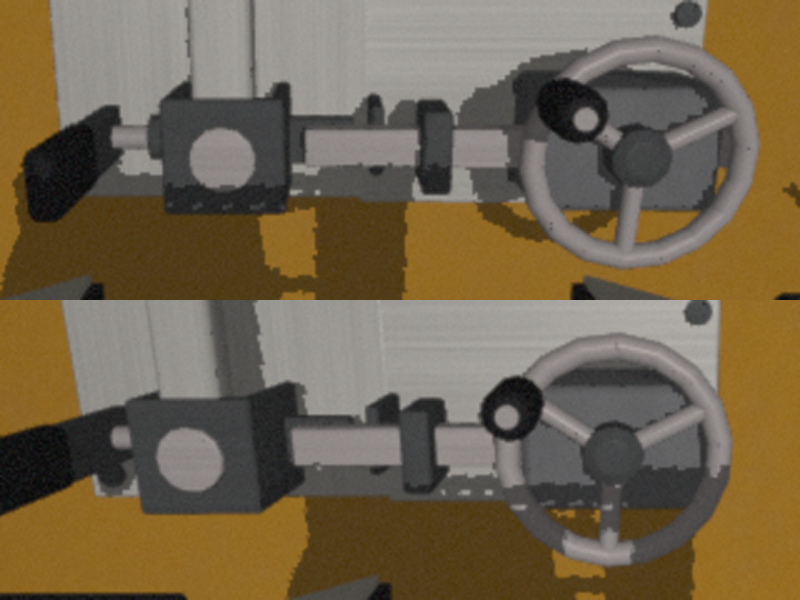

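Run:
```python
from plant import *
from h import *
import pickle
S=camera_model("scene");T=camera_model("top")
W1=pickle.load(open("w1.pkl","rb"));W2=pickle.load(open("w2.pkl","rb"))
f1=lambda x,y:(x/2.5+115-.3,y/2.5+120-.3)
f2=lambda x,y:(x/2.5-.3,y/2.5+120-.3)
fs=lambda x,y:(x/3.1+220-.34,y/3.1+160-.34)
ft=lambda x,y:(x/5+215-.4,y/5+120-.4)
P={}
for n,a,b,t,s in [("hub",(642,156),(612,153),(608,491),(284,384)),("crank",(587,118),(507,117),(554,430),(288,267)),("disc",(222,157),(190,160),(279,455),(127,171)),("hole",(686,14),(698,12),(660,412),(394,465))]:
    r=[ray(W1,*f1(*a)),ray(W2,*f2(*b)),ray(T,*ft(*t)),ray(S,*fs(*s))]
    p,e=tri(*r[:2]);print(n,"wr",p.round(1),np.round(e,1))
    p,e=tri(*r[:3]);print(n,"wrT",p.round(1),np.round(e,1))
    p,e=tri(*r);print(n,"all",p.round(1),np.round(e,1)); P[n]=p
i=cv2.imread("pics/w1.png")[140:225,110:190];i=np.clip(i.astype(float)*3,0,255).astype(np.uint8)
cv2.imwrite("pics/tab1.png",cv2.resize(i,None,fx=7,fy=7,interpolation=cv2.INTER_CUBIC))
```

```text
hub wr [ 534.6 -310.3   80.7] [0.1 0.1]
hub wrT [ 535.2 -309.2   81.4] [0.9 1.2 2. ]
hub all [ 534.4 -310.3   76.3] [1.7 0.7 2.7 1.1]
crank wr [ 561.1 -279.3  121.2] [0.2 0.2]
crank wrT [ 561.1 -278.1  119. ] [1.7 0.9 2.6]
crank all [ 561.1 -278.5  117.6] [1.8 0.7 2.7 0.9]
disc wr [ 555.9 -149.8   83.3] [0.6 0.6]
disc wrT [ 556.3 -149.1   82.7] [0.7 1.1 1.4]
disc all [ 555.9 -148.8   80.5] [0.7 1.2 1.7 0.8]
hole wr [ 578.2 -354.4   13.7] [0.1 0.1]
hole wrT [ 579.9 -351.8   21.8] [0.8 2.3 2.4]
hole all [ 579.5 -354.2   12.2] [1.5 1.5 3.9 1.1]
```

View pics/tab1.png

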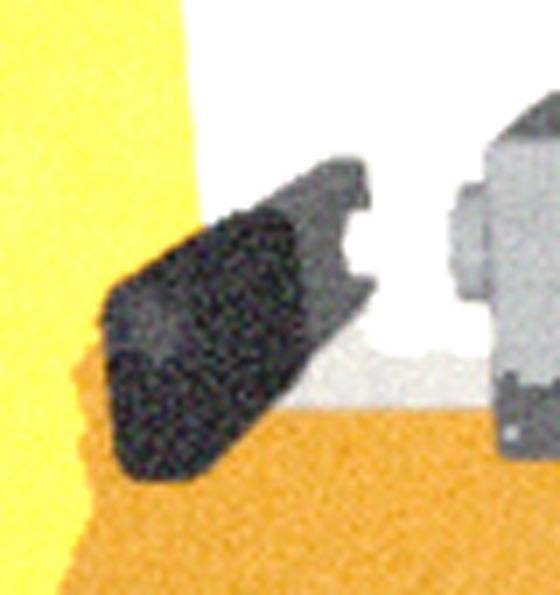

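Run:
```python
from plant import *
from h import *
import pickle
T=camera_model("top");W1=pickle.load(open("w1.pkl","rb"))
print(plane(W1,132,194.5,125), plane(T,163/5+214.6,414/5+119.6,125))
S=camera_model("scene");s=(81/3.1+219.66,57/3.1+159.66)
print(tri(ray(W1,132,194.5),ray(S,*s)), plane(S,*s,125))
d=np.array([555.9,-149.3])-np.array([534.8,-310]);th=np.arctan2(d[1],d[0]);print(np.degrees(th)-90)
x=np.array([np.sin(th),-np.cos(th)]);y=np.array([np.cos(th),np.sin(th)])
print("tab-disc in fixture",[(x@(p-np.array([555.9,-149.3])),y@(p-np.array([555.9,-149.3]))) for p in (plane(W1,132,194.5,125)[:2],)])
```

```text
[563.26877881 -95.5214882  125.        ] [573.04324533 -93.13877769 125.        ]
(array([563.21778357, -95.45528485, 125.58369874]), [np.float64(0.31333561163365586), np.float64(0.3133356116336234)]) [563.48157374 -94.57830563 125.        ]
-7.48017810740734
tab-disc in fixture [(np.float64(0.3050121454801918), np.float64(54.28014554702179))]
```

Call:
drive_tool(deltas=[{"hand":-1,"tx":-0.504,"ty":-0.23,"tz":0,"wx":0,"wy":0,"wz":0},{"hand":-1,"tx":-0.504,"ty":-0.23,"tz":0,"wx":0,"wy":0,"wz":0},{"hand":-1,"tx":0,"ty":0,"tz":0.6,"wx":0,"wy":0,"wz":0},{"hand":-1,"tx":0,"ty":0,"tz":0.6,"wx":0,"wy":0,"wz":0},{"hand":-1,"tx":0,"ty":0,"tz":0.6,"wx":0,"wy":0,"wz":0},{"hand":-1,"tx":0,"ty":0,"tz":0.6,"wx":0,"wy":0,"wz":0},{"hand":-1,"tx":0,"ty":0,"tz":0,"wx":0,"wy":0,"wz":0},{"hand":-1,"tx":0,"ty":0,"tz":0,"wx":0,"wy":0,"wz":0}])

```text
time: 3.38
tool_pos: [562.2, -275.5, 164.5]
tcp_rot: [3.139, 0.001, -1.706]
contact_force: [1.3, 0.7, 0.7]
grip_width: 91.7
```

```bash
python3 shot.py wrist w3; python3 shot.py scene s3; python3 -c "
from h import *
crop('pics/s3.png','pics/s3c.png',220,160,400,350,3.1)"
```

```text
3.3833 [ 562.2 -275.5  164.5] [ 3.1394e+00  1.1000e-03 -1.7055e+00] [1.3 0.7 0.7] 91.71537652115646
3.4333 [ 563.  -276.2  166.1] [-3.1407e+00 -4.0000e-04 -1.7057e+00] [0.  0.1 1.3] 91.8904007199153
```

View pics/w3.png

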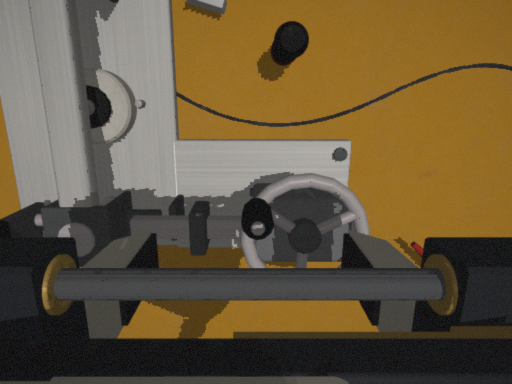

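View pics/s3c.png

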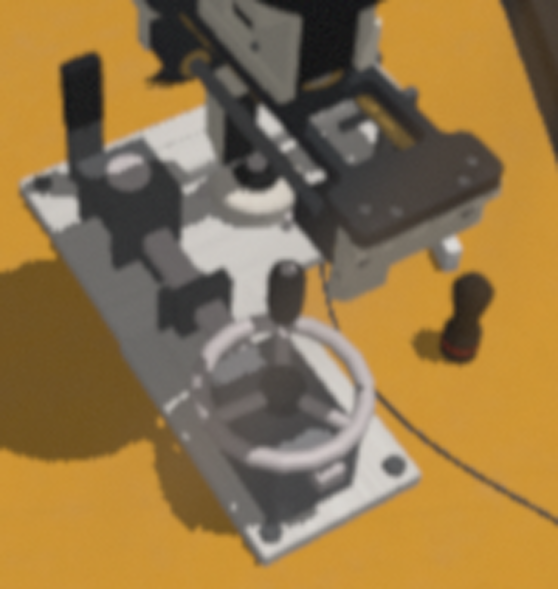

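Run:
```python
from h import *
import pickle
W=pickle.load(open("w3.pkl","rb"))
from plant import *
print(plane(W,258,227.5,118),plane(W,305,236,79)); print([get_obs()['tool_pos'].round(1) for _ in range(2)])
```

```text
[ 560.51137814 -279.33569162  118.        ] [ 534.82576129 -310.82272365   79.        ]
[array([ 563.5, -276.6,  166.9]), array([ 563.5, -276.6,  166.9])]
```

Call:
drive_tool(deltas=[{"hand":-1,"tx":0.08,"ty":0.045,"tz":0.417,"wx":0,"wy":0,"wz":0},{"hand":-1,"tx":0,"ty":0,"tz":0.417,"wx":0,"wy":0,"wz":0},{"hand":-1,"tx":0,"ty":0,"tz":0.417,"wx":0,"wy":0,"wz":0},{"hand":-1,"tx":0,"ty":0,"tz":0.417,"wx":0,"wy":0,"wz":0},{"hand":1,"tx":0,"ty":0,"tz":0,"wx":0,"wy":0,"wz":0},{"hand":1,"tx":0,"ty":0,"tz":0,"wx":0,"wy":0,"wz":0},{"hand":1,"tx":0,"ty":0,"tz":0,"wx":0,"wy":0,"wz":0},{"hand":1,"tx":0,"ty":0,"tz":0,"wx":0,"wy":0,"wz":0},{"hand":1,"tx":0,"ty":0,"tz":0,"wx":0,"wy":0,"wz":0},{"hand":1,"tx":0,"ty":0,"tz":0,"wx":0,"wy":0,"wz":0},{"hand":1,"tx":0,"ty":0,"tz":0,"wx":0,"wy":0,"wz":0},{"hand":1,"tx":0,"ty":0,"tz":0,"wx":0,"wy":0,"wz":0}])

```text
time: 4.48
tool_pos: [560.6, -279.4, 98.5]
tcp_rot: [-3.141, -0.0, -1.706]
contact_force: [0.1, 0.3, 0.5]
grip_width: 43.1
```

```bash
cat > circ.py <<'E'
import sys
from plant import *
from h import *
o=get_obs();p=o['tool_pos']
c=np.array([534.8,-310.4]);yaw=-1.707
if len(sys.argv)>3: c=np.array([float(sys.argv[3]),float(sys.argv[4])])
r=p[:2]-c;a=np.arctan2(r[1],r[0]);print(p.round(1),o['contact_force'].round(1),o['grip_width'],"r",np.linalg.norm(r),"fixture deg",np.degrees(a)+7.6)
xh=np.array([np.cos(yaw),np.sin(yaw)]);yh=np.array([xh[1],-xh[0]])
n=int(sys.argv[1]);st=np.radians(float(sys.argv[2]));q=p[:2];g=np.array([0,0.])
for k in range(1,n+1):
    t=c+42*np.array([np.cos(a+k*st),np.sin(a+k*st)])
    d=(t-q)/40;e=np.round([xh@d,yh@d],3);print(k,*e)
    q=q+40*(e[0]*xh+e[1]*yh)
E
python3 circ.py 18 9
```

```text
[ 560.6 -279.4   98.5] [0.1 0.3 0.5] 43.060633327872765 r 40.283965141592205 fixture deg 57.817451229350326
1 -0.112 0.123
2 -0.053 0.157
3 -0.027 0.162
4 -0.001 0.165
5 0.024 0.163
6 0.05 0.157
7 0.073 0.147
8 0.096 0.135
9 0.116 0.117
10 0.132 0.098
11 0.146 0.076
12 0.157 0.052
13 0.162 0.027
14 0.165 0.002
15 0.163 -0.025
16 0.157 -0.049
17 0.147 -0.074
18 0.134 -0.096
```

Fingers are still closing, so I'll wait.

Call:
drive_tool(deltas=[{"hand":1,"tx":0,"ty":0,"tz":0,"wx":0,"wy":0,"wz":0},{"hand":1,"tx":0,"ty":0,"tz":0,"wx":0,"wy":0,"wz":0},{"hand":1,"tx":0,"ty":0,"tz":0,"wx":0,"wy":0,"wz":0},{"hand":1,"tx":0,"ty":0,"tz":0,"wx":0,"wy":0,"wz":0},{"hand":1,"tx":0,"ty":0,"tz":0,"wx":0,"wy":0,"wz":0},{"hand":1,"tx":0,"ty":0,"tz":0,"wx":0,"wy":0,"wz":0},{"hand":1,"tx":0,"ty":0,"tz":0,"wx":0,"wy":0,"wz":0}])

```text
time: 5.07
tool_pos: [560.4, -279.6, 98.1]
tcp_rot: [3.141, -0.0, -1.706]
contact_force: [-0.9, -1.2, 0.4]
grip_width: 19.1
```

```bash
python3 circ.py 12 9
```

```text
[ 560.4 -279.6   98.1] [-0.9 -1.2  0.4] 19.111575675617434 r 40.03536900667785 fixture deg 57.92598122934547
1 -0.117 0.12
2 -0.052 0.157
3 -0.027 0.162
4 -0.001 0.165
5 0.024 0.163
6 0.05 0.157
7 0.074 0.147
8 0.096 0.134
9 0.116 0.117
10 0.133 0.098
11 0.146 0.076
12 0.156 0.052
```

```bash
python3 circ.py 10 9 533.6 -311.8
```

```text
[ 560.4 -279.6   98.1] [-0.9 -1.2  0.4] 19.111575675617434 r 41.87904705419129 fixture deg 57.88515561711755
1 -0.078 0.145
2 -0.052 0.156
3 -0.027 0.163
4 -0.002 0.164
5 0.025 0.163
6 0.05 0.157
7 0.074 0.148
8 0.095 0.134
9 0.116 0.117
10 0.133 0.098
```

Call:
drive_tool(deltas=[{"hand":1,"tx":-0.078,"ty":0.145,"tz":0,"wx":0,"wy":0,"wz":0},{"hand":1,"tx":-0.052,"ty":0.156,"tz":0,"wx":0,"wy":0,"wz":0},{"hand":1,"tx":-0.027,"ty":0.163,"tz":0,"wx":0,"wy":0,"wz":0},{"hand":1,"tx":-0.002,"ty":0.164,"tz":0,"wx":0,"wy":0,"wz":0},{"hand":1,"tx":0.025,"ty":0.163,"tz":0,"wx":0,"wy":0,"wz":0}])

```text
time: 5.48
tool_pos: [529.2, -269.5, 98.2]
tcp_rot: [-3.141, 0.0, -1.706]
contact_force: [1.9, -3.4, -2.9]
grip_width: 19.1
```

Call:
drive_tool(deltas=[{"hand":1,"tx":0.05,"ty":0.157,"tz":0,"wx":0,"wy":0,"wz":0},{"hand":1,"tx":0.074,"ty":0.148,"tz":0,"wx":0,"wy":0,"wz":0},{"hand":1,"tx":0.095,"ty":0.134,"tz":0,"wx":0,"wy":0,"wz":0},{"hand":1,"tx":0.116,"ty":0.117,"tz":0,"wx":0,"wy":0,"wz":0},{"hand":1,"tx":0.133,"ty":0.098,"tz":0,"wx":0,"wy":0,"wz":0}])

```text
time: 5.9
tool_pos: [500.5, -284.6, 98.1]
tcp_rot: [3.14, 0.001, -1.706]
contact_force: [0.6, 1.8, -0.1]
grip_width: 19.6
```

```bash
python3 circ.py 12 9 533.6 -311.8
```

```text
[ 500.5 -284.6   98.1] [ 0.6  1.8 -0.1] 19.56028623384996 r 42.86790514564072 fixture deg 148.19880350816072
1 0.158 0.057
2 0.157 0.051
3 0.162 0.026
4 0.165 0.0
5 0.163 -0.025
6 0.157 -0.051
7 0.147 -0.075
8 0.133 -0.096
9 0.117 -0.117
10 0.097 -0.133
11 0.075 -0.146
12 0.051 -0.157
```

Call:
drive_tool(deltas=[{"hand":1,"tx":0.147,"ty":0.075,"tz":0,"wx":0,"wy":0,"wz":0},{"hand":1,"tx":0.157,"ty":0.051,"tz":0,"wx":0,"wy":0,"wz":0},{"hand":1,"tx":0.162,"ty":0.026,"tz":0,"wx":0,"wy":0,"wz":0},{"hand":1,"tx":0.165,"ty":0,"tz":0,"wx":0,"wy":0,"wz":0},{"hand":1,"tx":0.163,"ty":-0.025,"tz":0,"wx":0,"wy":0,"wz":0},{"hand":1,"tx":0.157,"ty":-0.051,"tz":0,"wx":0,"wy":0,"wz":0},{"hand":1,"tx":0.147,"ty":-0.075,"tz":0,"wx":0,"wy":0,"wz":0},{"hand":1,"tx":0.133,"ty":-0.096,"tz":0,"wx":0,"wy":0,"wz":0},{"hand":1,"tx":0.117,"ty":-0.117,"tz":0,"wx":0,"wy":0,"wz":0},{"hand":1,"tx":0.097,"ty":-0.133,"tz":0,"wx":0,"wy":0,"wz":0}])

```text
time: 6.73
tool_pos: [507.8, -345.1, 98.1]
tcp_rot: [-3.141, -0.001, -1.706]
contact_force: [-2.6, 1.4, 1.2]
grip_width: 19.1
```

```bash
python3 circ.py 18 9 533.6 -311.8
```

```text
[ 507.8 -345.1   98.1] [-2.6  1.4  1.2] 19.137103313240214 r 42.09883695219671 fixture deg -120.21731593927893
1 0.069 -0.15
2 0.047 -0.158
3 0.021 -0.163
4 -0.004 -0.165
5 -0.03 -0.162
6 -0.055 -0.155
7 -0.079 -0.145
8 -0.1 -0.131
9 -0.119 -0.113
10 -0.136 -0.094
11 -0.149 -0.071
12 -0.158 -0.046
13 -0.163 -0.022
14 -0.165 0.004
15 -0.162 0.03
16 -0.155 0.055
17 -0.145 0.079
18 -0.131 0.1
```

Call:
drive_tool(deltas=[{"hand":1,"tx":0.071,"ty":-0.148,"tz":0,"wx":0,"wy":0,"wz":0},{"hand":1,"tx":0.047,"ty":-0.158,"tz":0,"wx":0,"wy":0,"wz":0},{"hand":1,"tx":0.021,"ty":-0.163,"tz":0,"wx":0,"wy":0,"wz":0},{"hand":1,"tx":-0.004,"ty":-0.165,"tz":0,"wx":0,"wy":0,"wz":0},{"hand":1,"tx":-0.03,"ty":-0.162,"tz":0,"wx":0,"wy":0,"wz":0},{"hand":1,"tx":-0.055,"ty":-0.155,"tz":0,"wx":0,"wy":0,"wz":0},{"hand":1,"tx":-0.079,"ty":-0.145,"tz":0,"wx":0,"wy":0,"wz":0},{"hand":1,"tx":-0.1,"ty":-0.131,"tz":0,"wx":0,"wy":0,"wz":0},{"hand":1,"tx":-0.119,"ty":-0.113,"tz":0,"wx":0,"wy":0,"wz":0},{"hand":1,"tx":-0.136,"ty":-0.094,"tz":0,"wx":0,"wy":0,"wz":0},{"hand":1,"tx":-0.149,"ty":-0.071,"tz":0,"wx":0,"wy":0,"wz":0},{"hand":1,"tx":-0.158,"ty":-0.046,"tz":0,"wx":0,"wy":0,"wz":0},{"hand":1,"tx":-0.163,"ty":-0.022,"tz":0,"wx":0,"wy":0,"wz":0},{"hand":1,"tx":-0.165,"ty":0.004,"tz":0,"wx":0,"wy":0,"wz":0},{"hand":1,"tx":-0.162,"ty":0.03,"tz":0,"wx":0,"wy":0,"wz":0},{"hand":1,"tx":-0.155,"ty":0.055,"tz":0,"wx":0,"wy":0,"wz":0}])

```text
time: 8.07
tool_pos: [572.9, -298.5, 98.1]
tcp_rot: [3.141, -0.0, -1.706]
contact_force: [-4.7, -4.0, 0.2]
grip_width: 19.1
```

```bash
python3 circ.py 10 9 533.6 -311.8;python3 shot.py top t4;  python3 -c "
from h import *
crop('pics/t4.png','pics/t4c.png',215,120,375,250,5)"
```

```text
[ 572.9 -298.5   98.1] [-4.7 -4.   0.2] 19.13478439549334 r 41.53256157010671 fixture deg 26.34418464390027
1 -0.146 0.075
2 -0.127 0.106
3 -0.108 0.124
4 -0.087 0.14
5 -0.064 0.151
6 -0.04 0.16
7 -0.014 0.165
8 0.012 0.164
9 0.037 0.16
10 0.062 0.153
8.0667 [ 572.9 -298.5   98.1] [ 3.1409e+00 -3.0000e-04 -1.7060e+00] [-4.7 -4.   0.2] 19.13478439549334
```

View pics/t4c.png

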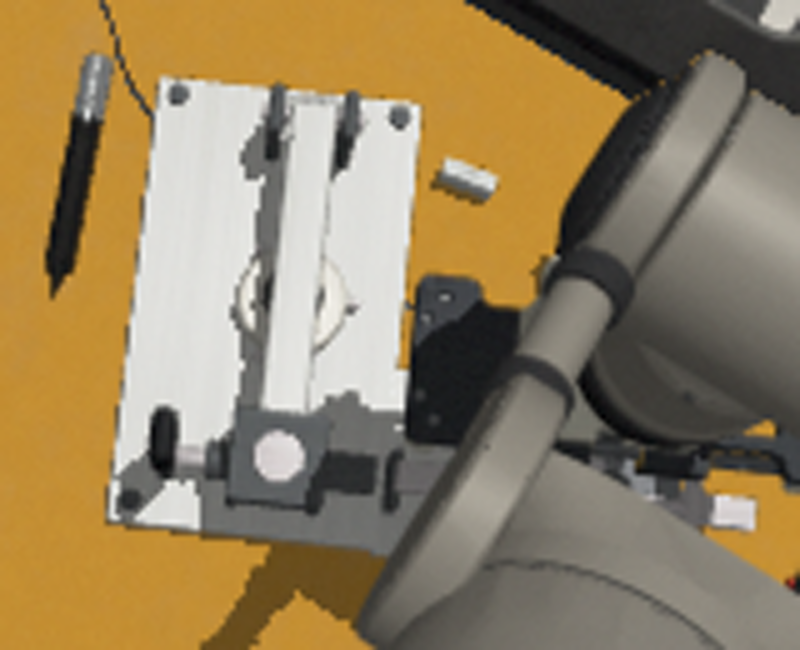

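The slide nose is retracting from the coupler. I'll continue most of the way, then creep to the stop.

Call:
drive_tool(deltas=[{"hand":1,"tx":-0.144,"ty":0.08,"tz":0,"wx":0,"wy":0,"wz":0},{"hand":1,"tx":-0.127,"ty":0.106,"tz":0,"wx":0,"wy":0,"wz":0},{"hand":1,"tx":-0.108,"ty":0.124,"tz":0,"wx":0,"wy":0,"wz":0},{"hand":1,"tx":-0.087,"ty":0.14,"tz":0,"wx":0,"wy":0,"wz":0},{"hand":1,"tx":-0.064,"ty":0.151,"tz":0,"wx":0,"wy":0,"wz":0},{"hand":1,"tx":-0.027,"ty":0.106,"tz":0,"wx":0,"wy":0,"wz":0}])

```text
time: 8.62
tool_pos: [548.0, -272.2, 98.2]
tcp_rot: [-3.141, 0.001, -1.706]
contact_force: [1.8, -0.1, -4.4]
grip_width: 19.3
```

```bash
python3 circ.py 8 3 533.6 -311.8
```

```text
[ 548.  -272.2   98.2] [ 1.8 -0.1 -4.4] 19.339253677917522 r 42.09771213994583 fixture deg 77.58913993280152
1 -0.008 0.055
2 -0.007 0.054
3 -0.005 0.055
4 -0.001 0.055
5 0.001 0.055
6 0.004 0.055
7 0.007 0.054
8 0.01 0.054
```

Call:
drive_tool(deltas=[{"hand":1,"tx":-0.008,"ty":0.055,"tz":0,"wx":0,"wy":0,"wz":0},{"hand":1,"tx":-0.007,"ty":0.054,"tz":0,"wx":0,"wy":0,"wz":0},{"hand":1,"tx":-0.005,"ty":0.055,"tz":0,"wx":0,"wy":0,"wz":0},{"hand":1,"tx":0,"ty":0,"tz":0,"wx":0,"wy":0,"wz":0}])

```text
time: 8.95
tool_pos: [541.7, -270.4, 98.1]
tcp_rot: [3.141, 0.002, -1.706]
contact_force: [0.8, 5.6, -0.1]
grip_width: 19.4
```

Call:
drive_tool(deltas=[{"hand":1,"tx":0,"ty":0.028,"tz":0,"wx":0,"wy":0,"wz":0},{"hand":1,"tx":0,"ty":0.028,"tz":0,"wx":0,"wy":0,"wz":0},{"hand":1,"tx":0,"ty":0,"tz":0,"wx":0,"wy":0,"wz":0}])

```text
time: 9.2
tool_pos: [539.7, -270.1, 98.2]
tcp_rot: [3.141, 0.002, -1.706]
contact_force: [1.7, 6.0, -1.1]
grip_width: 19.0
```

```bash
python3 circ.py 3 3 533.6 -311.8
```

```text
[ 539.7 -270.1   98.2] [ 1.7  6.  -1.1] 18.990321583759748 r 42.18163304372296 fixture deg 89.25206188552403
1 0.005 0.055
2 0.004 0.055
3 0.007 0.054
```

Call:
drive_tool(deltas=[{"hand":1,"tx":0.004,"ty":0.028,"tz":0,"wx":0,"wy":0,"wz":0},{"hand":1,"tx":0,"ty":0,"tz":0,"wx":0,"wy":0,"wz":0}])

```text
time: 9.37
tool_pos: [538.6, -269.9, 98.1]
tcp_rot: [3.141, 0.002, -1.706]
contact_force: [2.2, 7.0, -0.9]
grip_width: 19.1
```

Call:
drive_tool(deltas=[{"hand":1,"tx":0.004,"ty":0.028,"tz":0,"wx":0,"wy":0,"wz":0},{"hand":1,"tx":0,"ty":0,"tz":0,"wx":0,"wy":0,"wz":0}])

```text
time: 9.53
tool_pos: [538.4, -269.9, 98.2]
tcp_rot: [-3.14, 0.002, -1.706]
contact_force: [6.2, 6.8, -2.2]
grip_width: 19.3
```

Call:
drive_tool(deltas=[{"hand":1,"tx":0.004,"ty":0.025,"tz":0,"wx":0,"wy":0,"wz":0},{"hand":1,"tx":0,"ty":0,"tz":0,"wx":0,"wy":0,"wz":0}])

```text
time: 9.7
tool_pos: [538.3, -269.9, 98.2]
tcp_rot: [-3.138, 0.002, -1.706]
contact_force: [9.8, 6.6, -4.1]
grip_width: 19.1
```

The stop is reached: the position is held while force rises, at about 90° crank angle. I'll release, rise and move towards the tab.

Call:
drive_tool(deltas=[{"hand":-1,"tx":0,"ty":0,"tz":0,"wx":0,"wy":0,"wz":0},{"hand":-1,"tx":0,"ty":0,"tz":0,"wx":0,"wy":0,"wz":0},{"hand":-1,"tx":0,"ty":0,"tz":0,"wx":0,"wy":0,"wz":0},{"hand":-1,"tx":0,"ty":0,"tz":0,"wx":0,"wy":0,"wz":0},{"hand":-1,"tx":0,"ty":0,"tz":0,"wx":0,"wy":0,"wz":0},{"hand":-1,"tx":0,"ty":0,"tz":0,"wx":0,"wy":0,"wz":0},{"hand":0,"tx":0,"ty":0,"tz":-0.3,"wx":0,"wy":0,"wz":0},{"hand":0,"tx":0,"ty":0,"tz":-0.6,"wx":0,"wy":0,"wz":0},{"hand":0,"tx":0,"ty":0,"tz":-0.6,"wx":0,"wy":0,"wz":0},{"hand":0,"tx":0,"ty":0,"tz":-0.6,"wx":0,"wy":0,"wz":0},{"hand":0,"tx":-0.6,"ty":0,"tz":0,"wx":0,"wy":0,"wz":0},{"hand":0,"tx":-0.7,"ty":0,"tz":0,"wx":0,"wy":0,"wz":0},{"hand":0,"tx":-0.7,"ty":0,"tz":0,"wx":0,"wy":0,"wz":0},{"hand":0,"tx":-0.7,"ty":0,"tz":0,"wx":0,"wy":0,"wz":0},{"hand":0,"tx":-0.7,"ty":0,"tz":0,"wx":0,"wy":0,"wz":0},{"hand":0,"tx":-0.6,"ty":0,"tz":0,"wx":0,"wy":0,"wz":0},{"hand":0,"tx":0,"ty":0,"tz":0,"wx":0,"wy":0,"wz":0},{"hand":0,"tx":0,"ty":0,"tz":0,"wx":0,"wy":0,"wz":0}])

```text
time: 11.2
tool_pos: [558.1, -111.8, 182.3]
tcp_rot: [-3.141, -0.0, -1.704]
contact_force: [-0.2, 0.2, 0.3]
grip_width: 45.8
```

```bash
python3 shot.py wrist w5;python3 shot.py scene s5;python3 shot.py top t5;  python3 -c "
from h import *
crop('pics/t5.png','pics/t5c.png',215,120,375,250,4);crop('pics/s5.png','pics/s5c.png',220,160,400,350,3.1)"
```

```text
11.2 [ 558.1 -111.8  182.3] [-3.1414e+00 -5.0000e-04 -1.7038e+00] [-0.2  0.2  0.3] 45.81435899359798
11.25 [ 558.1 -112.8  182.3] [-3.1413e+00 -7.0000e-04 -1.7051e+00] [ 0.3  0.1 -0.8] 46.343029407803506
11.3 [ 558.  -113.4  182.2] [-3.1414e+00 -6.0000e-04 -1.7064e+00] [-0.2 -0.7 -0.5] 45.89077850135243
```

View pics/w5.png

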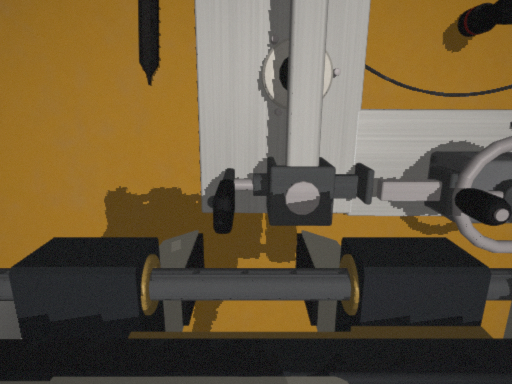

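View pics/s5c.png

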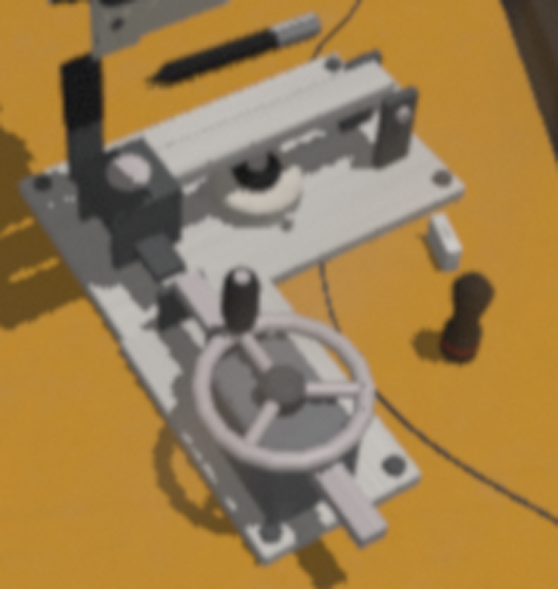

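View pics/t5c.png

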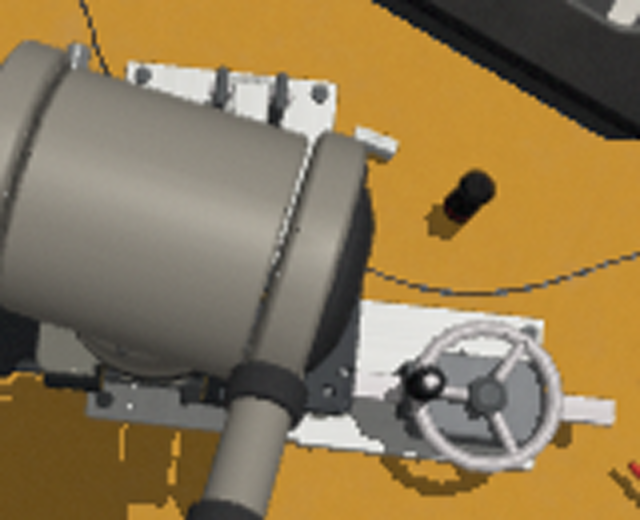

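Crank now on the fixture's +y side and slide end projecting past the housing, which matches the stop. Next I refine the tab position.

Run:
```python
from h import *
i=cv2.imread("pics/w5.png")[150:250,195:285];i=np.clip(i.astype(float)*3,0,255).astype(np.uint8)
cv2.imwrite("pics/tab5.png",cv2.resize(i,None,fx=6,fy=6,interpolation=cv2.INTER_CUBIC))
```

```text
(no output)
```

View pics/tab5.png

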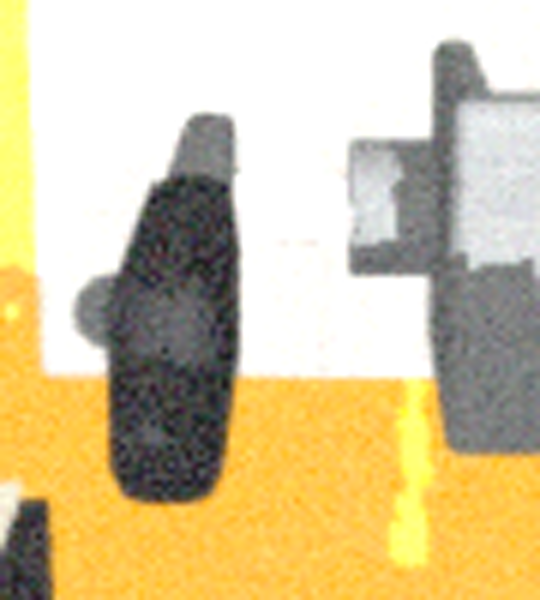

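Run:
```python
from plant import *
from h import *
import pickle
W=pickle.load(open("w5.pkl","rb"));W1=pickle.load(open("w1.pkl","rb"))
print(plane(W,223.3,211.7,125),tri(ray(W,223.3,211.7),ray(W1,132,194.5)))
p=plane(W,223.3,211.7,125); print("disc",plane(W,302,197,83.5))
o=get_obs();R=Ro.from_euler('xyz',o['tcp_rot']).as_matrix()
print(o['tool_pos'],R.T@(p-o['tool_pos']))
```

```text
[565.57786391 -95.66043037 125.        ] (array([563.7308601 , -94.98909069, 122.45577631]), [np.float64(1.0587908654715121), np.float64(1.0587908654714833)])
disc [ 556.19218584 -149.53729646   83.5       ]
[ 557.95727281 -113.74926397  182.15923439] [-18.98619911  -5.08297646  57.15019667]
```

Call:
drive_tool(deltas=[{"hand":0,"tx":-0.236,"ty":-0.045,"tz":0,"wx":0,"wy":0,"wz":0},{"hand":0,"tx":-0.236,"ty":-0.045,"tz":0,"wx":0,"wy":0,"wz":0},{"hand":0,"tx":0,"ty":0,"tz":0,"wx":0,"wy":0,"wz":0},{"hand":0,"tx":0,"ty":0,"tz":0.39,"wx":0,"wy":0,"wz":0},{"hand":0,"tx":0,"ty":0,"tz":0.39,"wx":0,"wy":0,"wz":0},{"hand":0,"tx":0,"ty":0,"tz":0.39,"wx":0,"wy":0,"wz":0},{"hand":0,"tx":0,"ty":0,"tz":0.39,"wx":0,"wy":0,"wz":0},{"hand":0,"tx":0,"ty":0,"tz":0.39,"wx":0,"wy":0,"wz":0},{"hand":0,"tx":0,"ty":0,"tz":0,"wx":0,"wy":0,"wz":0}])

```text
time: 12.1
tool_pos: [562.4, -93.9, 101.2]
tcp_rot: [3.136, 0.001, -1.706]
contact_force: [-1.1, 0.6, 0.0]
grip_width: 46.1
```

```bash
python3 shot.py wrist w6;python3 shot.py scene s6;  python3 -c "
from h import *
crop('pics/s6.png','pics/s6c.png',220,120,340,260,4)"
```

```text
12.1 [562.4 -93.9 101.2] [ 3.1359e+00  8.0000e-04 -1.7061e+00] [-1.1  0.6  0. ] 46.09987348531293
12.15 [563.2 -94.1 102.8] [ 3.1381e+00  5.0000e-04 -1.7061e+00] [-0.4 -0.4  0.3] 45.88166930980116
```

View pics/w6.png

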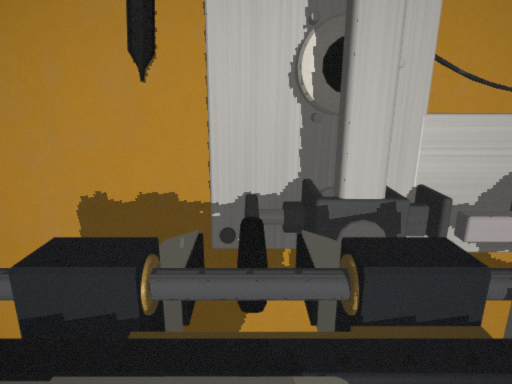

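View pics/s6c.png

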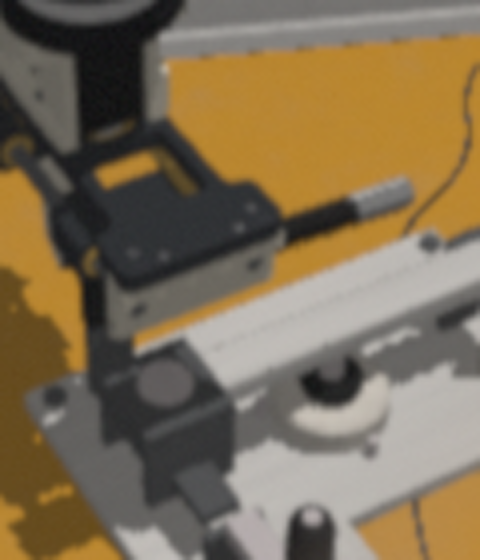

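Tab is centred between the pads at columns 240–266, with no contact. Closing the gripper.

Call:
drive_tool(deltas=[{"hand":1,"tx":0,"ty":0,"tz":0,"wx":0,"wy":0,"wz":0},{"hand":1,"tx":0,"ty":0,"tz":0,"wx":0,"wy":0,"wz":0},{"hand":1,"tx":0,"ty":0,"tz":0,"wx":0,"wy":0,"wz":0},{"hand":1,"tx":0,"ty":0,"tz":0,"wx":0,"wy":0,"wz":0},{"hand":1,"tx":0,"ty":0,"tz":0,"wx":0,"wy":0,"wz":0},{"hand":1,"tx":0,"ty":0,"tz":0,"wx":0,"wy":0,"wz":0},{"hand":1,"tx":0,"ty":0,"tz":0,"wx":0,"wy":0,"wz":0},{"hand":1,"tx":0,"ty":0,"tz":0,"wx":0,"wy":0,"wz":0},{"hand":1,"tx":0,"ty":0,"tz":0,"wx":0,"wy":0,"wz":0},{"hand":1,"tx":0,"ty":0,"tz":0,"wx":0,"wy":0,"wz":0},{"hand":1,"tx":0,"ty":0,"tz":0,"wx":0,"wy":0,"wz":0},{"hand":1,"tx":0,"ty":0,"tz":0,"wx":0,"wy":0,"wz":0}])

```text
time: 13.2
tool_pos: [564.2, -94.8, 104.4]
tcp_rot: [-3.141, -0.001, -1.706]
contact_force: [-0.6, -3.7, 2.6]
grip_width: 11.9
```

Call:
drive_tool(deltas=[{"hand":1,"tx":-0.05,"ty":0,"tz":0,"wx":0,"wy":0,"wz":0},{"hand":1,"tx":-0.05,"ty":0,"tz":0,"wx":0,"wy":0,"wz":0},{"hand":1,"tx":0,"ty":0,"tz":0,"wx":0,"wy":0,"wz":0},{"hand":1,"tx":0,"ty":0,"tz":0,"wx":0,"wy":0,"wz":0}])

```text
time: 13.53
tool_pos: [564.8, -90.7, 104.3]
tcp_rot: [-3.141, -0.001, -1.706]
contact_force: [-1.5, -6.1, 4.1]
grip_width: 11.8
```

Call:
drive_tool(deltas=[{"hand":1,"tx":-0.06,"ty":0,"tz":0,"wx":0,"wy":0,"wz":0},{"hand":1,"tx":-0.06,"ty":0,"tz":0,"wx":0,"wy":0,"wz":0},{"hand":1,"tx":-0.06,"ty":0,"tz":0,"wx":0,"wy":0,"wz":0},{"hand":1,"tx":-0.06,"ty":0,"tz":0,"wx":0,"wy":0,"wz":0},{"hand":1,"tx":0,"ty":0,"tz":0,"wx":0,"wy":0,"wz":0},{"hand":1,"tx":0,"ty":0,"tz":0,"wx":0,"wy":0,"wz":0}])

```text
time: 14.03
tool_pos: [566.0, -81.9, 104.3]
tcp_rot: [-3.141, -0.002, -1.706]
contact_force: [-2.1, -8.7, 2.8]
grip_width: 11.7
```

```bash
python3 shot.py wrist w7;python3 - <<'E'
import numpy as np
# pivot: grasp pt rel hinge, arm frame: x -180, z 49 ; per-row dx,dz for theta steps
th=np.arange(0,0.53,0.04);x=-180*np.cos(th)+49*np.sin(th);z=180*np.sin(th)+49*np.cos(th)
for t,a,b in zip(th[1:],np.diff(x)/40,np.diff(z)/40): print(round(t,2),"ty",round(-a,3),"tz",round(-b,3), "coup rise")
E
```

```text
14.0333 [566.  -81.9 104.3] [-3.1411e+00 -1.9000e-03 -1.7058e+00] [-2.1 -8.7  2.8] 11.650284283080227
0.04 ty -0.053 tz -0.179 coup rise
0.08 ty -0.06 tz -0.177 coup rise
0.12 ty -0.067 tz -0.174 coup rise
0.16 ty -0.074 tz -0.171 coup rise
0.2 ty -0.08 tz -0.168 coup rise
0.24 ty -0.087 tz -0.165 coup rise
0.28 ty -0.094 tz -0.161 coup rise
0.32 ty -0.1 tz -0.157 coup rise
0.36 ty -0.106 tz -0.153 coup rise
0.4 ty -0.112 tz -0.149 coup rise
0.44 ty -0.118 tz -0.144 coup rise
0.48 ty -0.124 tz -0.14 coup rise
0.52 ty -0.129 tz -0.134 coup rise
```

View pics/w7.png

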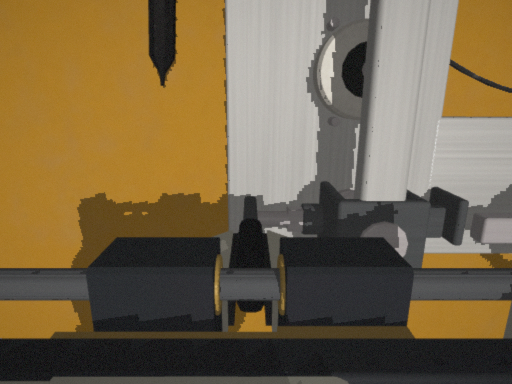

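Latch is out about 13 mm: TCP moved 13 mm and the 8.7 N force fits the spring. Now I start the lift on the arc about the hinge.

Call:
drive_tool(deltas=[{"hand":1,"tx":0,"ty":-0.027,"tz":-0.09,"wx":0,"wy":0,"wz":0},{"hand":1,"tx":0,"ty":-0.027,"tz":-0.09,"wx":0,"wy":0,"wz":0},{"hand":1,"tx":0,"ty":-0.03,"tz":-0.089,"wx":0,"wy":0,"wz":0},{"hand":1,"tx":0,"ty":-0.03,"tz":-0.088,"wx":0,"wy":0,"wz":0}])

```text
time: 14.42
tool_pos: [569.2, -82.3, 117.0]
tcp_rot: [3.138, -0.001, -1.706]
contact_force: [-1.4, -8.4, -6.2]
grip_width: 11.7
```

Call:
drive_tool(deltas=[{"hand":1,"tx":0,"ty":-0.033,"tz":-0.087,"wx":0,"wy":0,"wz":0},{"hand":1,"tx":0,"ty":-0.033,"tz":-0.087,"wx":0,"wy":0,"wz":0},{"hand":1,"tx":0,"ty":-0.037,"tz":-0.086,"wx":0,"wy":0,"wz":0},{"hand":1,"tx":0,"ty":-0.037,"tz":-0.085,"wx":0,"wy":0,"wz":0},{"hand":1,"tx":0,"ty":-0.04,"tz":-0.084,"wx":0,"wy":0,"wz":0},{"hand":1,"tx":0,"ty":-0.04,"tz":-0.084,"wx":0,"wy":0,"wz":0}])

```text
time: 14.92
tool_pos: [577.1, -83.4, 137.2]
tcp_rot: [3.135, -0.001, -1.706]
contact_force: [-3.8, -8.3, -3.4]
grip_width: 11.9
```

```bash
python3 shot.py scene s8;  python3 -c "
from h import *
crop('pics/s8.png','pics/s8c.png',220,100,400,290,3.1)"
```

```text
14.9167 [577.1 -83.4 137.2] [ 3.1354e+00 -1.2000e-03 -1.7062e+00] [-3.8 -8.3 -3.4] 11.869105486661866
```

View pics/s8c.png

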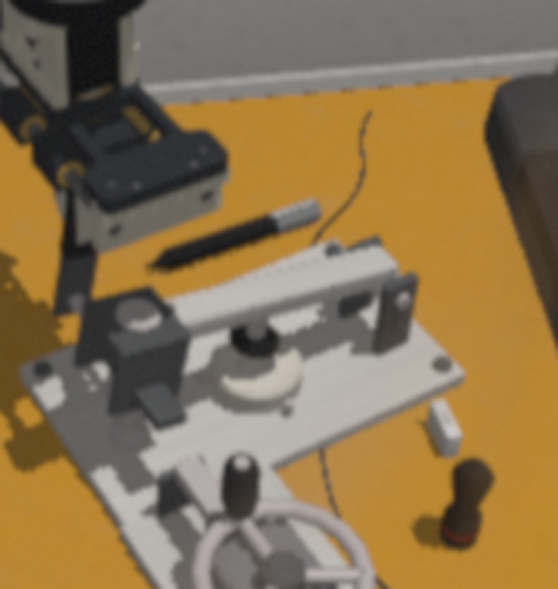

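The arm is off the ball at about 0.2 rad with the latch still pulled. I'll continue to about 0.48 rad.

Call:
drive_tool(deltas=[{"hand":1,"tx":0,"ty":-0.043,"tz":-0.083,"wx":0,"wy":0,"wz":0},{"hand":1,"tx":0,"ty":-0.044,"tz":-0.082,"wx":0,"wy":0,"wz":0},{"hand":1,"tx":0,"ty":-0.047,"tz":-0.081,"wx":0,"wy":0,"wz":0},{"hand":1,"tx":0,"ty":-0.047,"tz":-0.08,"wx":0,"wy":0,"wz":0},{"hand":1,"tx":0,"ty":-0.05,"tz":-0.079,"wx":0,"wy":0,"wz":0},{"hand":1,"tx":0,"ty":-0.05,"tz":-0.078,"wx":0,"wy":0,"wz":0},{"hand":1,"tx":0,"ty":-0.053,"tz":-0.077,"wx":0,"wy":0,"wz":0},{"hand":1,"tx":0,"ty":-0.053,"tz":-0.076,"wx":0,"wy":0,"wz":0},{"hand":1,"tx":0,"ty":-0.056,"tz":-0.075,"wx":0,"wy":0,"wz":0},{"hand":1,"tx":0,"ty":-0.056,"tz":-0.074,"wx":0,"wy":0,"wz":0}])

```text
time: 15.8
tool_pos: [596.4, -86.2, 168.6]
tcp_rot: [3.134, -0.002, -1.706]
contact_force: [-6.2, -7.6, -1.6]
grip_width: 11.8
```

Call:
drive_tool(deltas=[{"hand":1,"tx":0,"ty":-0.059,"tz":-0.072,"wx":0,"wy":0,"wz":0},{"hand":1,"tx":0,"ty":-0.059,"tz":-0.072,"wx":0,"wy":0,"wz":0},{"hand":1,"tx":0,"ty":-0.062,"tz":-0.07,"wx":0,"wy":0,"wz":0},{"hand":1,"tx":0,"ty":-0.062,"tz":-0.07,"wx":0,"wy":0,"wz":0},{"hand":1,"tx":0,"ty":0,"tz":0,"wx":0,"wy":0,"wz":0},{"hand":1,"tx":0,"ty":0,"tz":0,"wx":0,"wy":0,"wz":0},{"hand":1,"tx":0,"ty":0,"tz":0,"wx":0,"wy":0,"wz":0}])

```text
time: 16.38
tool_pos: [606.4, -87.7, 180.4]
tcp_rot: [3.136, -0.002, -1.706]
contact_force: [-5.9, -7.0, 0.7]
grip_width: 11.8
```

```bash
python3 shot.py scene s9; python3 shot.py wrist w9; python3 shot.py top t9; python3 -c "
from h import *
crop('pics/s9.png','pics/s9c.png',220,100,400,290,3.1)
crop('pics/t9.png','pics/t9c.png',215,120,375,250,4)"
```

```text
16.3833 [606.4 -87.7 180.4] [ 3.1357e+00 -1.9000e-03 -1.7064e+00] [-5.9 -7.   0.7] 11.771870639362273
16.4333 [606.5 -87.6 180.4] [ 3.1357e+00 -1.9000e-03 -1.7064e+00] [-5.6 -7.4  0.6] 11.624049446497013
16.4833 [606.5 -87.6 180.4] [ 3.1357e+00 -1.9000e-03 -1.7064e+00] [-6.5 -8.4  0.4] 11.985861279422338
```

View pics/s9c.png

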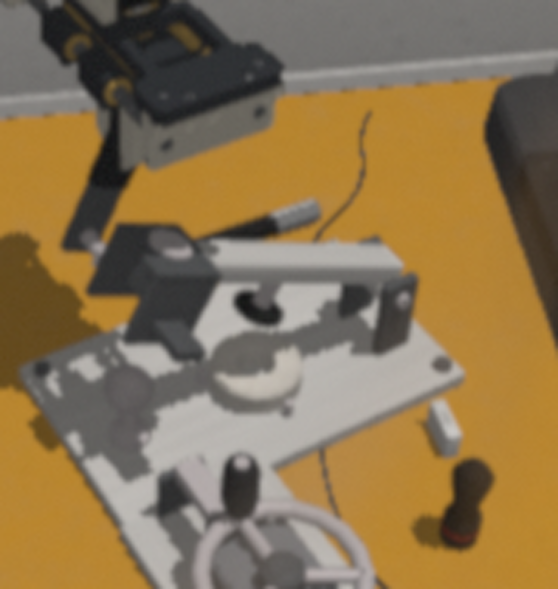

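View pics/w9.png

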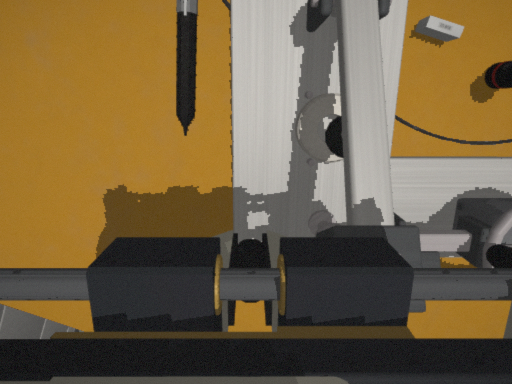

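View pics/t9c.png

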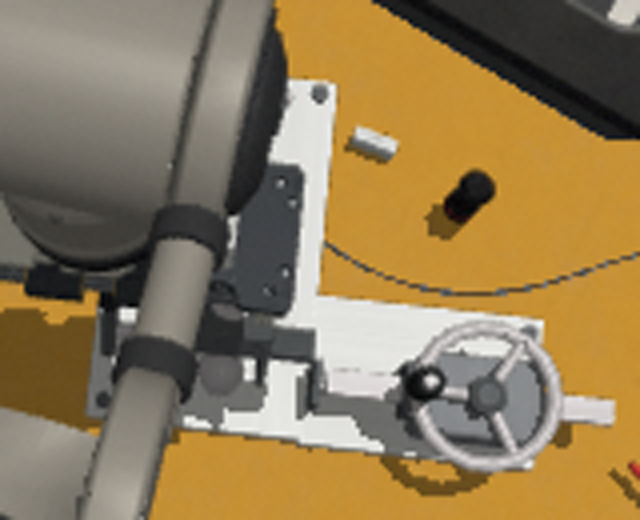

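```bash
python3 - <<'E'
from plant import *
from h import *
S=camera_model("scene")
y=np.array([np.sin(np.radians(7.6)),np.cos(np.radians(7.6)),0])
for nm,(u,v) in {"seated":(127/3.1+219.66,171/3.1+159.66),"now":(170/3.1+219.66,246/3.1+99.66)}.items():
    o,d=ray(S,u,v);p0=np.array([556,-149.4,80]);s=y@(p0-o)/(y@d);print(nm,o+d*s)
print(get_obs()['time'])
E
ls -la pics | head -3
```

```text
seated [ 555.25711163 -149.30087753   80.28137353]
now [ 583.21151682 -153.03079153  155.05284554]
16.5333
total 10464
drwxr-xr-x 2 agent agent   4096 Dec  7 13:54 .
drwxr-xr-x 3 agent agent   4096 Dec  7 13:54 ..
```

```bash
python3 -c "
from plant import *
print(close_job())"
```

```text
the job is handed in; nothing more can be done
None
```

The hold-down arm is open and the gripper is holding it raised by the latch tab, with the coupler about 75–80 mm above its seated height. I handed the job in at about 16.5 s.

**What I did:**
- **Handwheel:** I gripped the crank and wound it anticlockwise from about 58° to about 450°, then released the crank. I stopped when the position held still while the force rose to about 10 N, which matches the calculated stop at 7.854 rad.
- **Latch and lift:** I gripped the tab across its thickness and pulled it out about 13 mm. The 8.7 N pull fits the spring. Keeping it pulled, I lifted the arm on an arc about the hinge to about 0.48 rad.

**Last checks:**
- **Coupler height:** The scene camera gives a rise of about 75 mm and the arm's motion gives about 80 mm, so these differ by 5 mm. Both are above the required 60 mm.
- **Grip:** The opening is steady at 11.8 mm, and the forces are steady at 11 N or less.
- **Ring gauge and bystanders:** The ring gauge is in its nest, and the stamp, gauge block and marker look unmoved in the pictures.
- **Not seen directly:** The collar touching the housing was hidden in the pictures. I judged it from the force, the crank angle and the slide end projecting beyond the housing.
- **Other disagreements:** Early two-camera heights read about 5 mm low, and the wrist camera corrected this. My first move call was refused because its rows lacked some keys, and nothing moved.

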